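# Draw the plug gauge from its clamped holder and hold it level

## Robot

A 6-joint arm with a two-finger parallel gripper is mounted at the origin on a cart in front of the work surface, level with it; the furniture and walls round the work are solid. World frame = base frame: x ahead of the robot, y to its left, z up, the work surface at z = 0. Lengths are in m, angles in rad, forces in N, time in s.
With the tool pointing down it reaches from about 0.3 to 0.825 m from the base axis. Payload 5.4 kg.
Tool frame: the origin (TCP) lies on the front face of the gripper's body, between the roots of the fingers; the fingertips stand 88 mm ahead of it and the grasp point (between the pads) lies 69 mm ahead of it (tip_extent is the z of the fingertips in the tool frame, in m); z points along the fingers, y is the direction in which the jaws open and shut (so a half turn about z gives the same grasp; the last joint's range is limited). The gripper opens to 92 mm and grips with 3 to 60 N. Pads are 20 mm wide; open, the fingers measure 128 mm over their backs; the gripper's body (75 mm by 189 mm) begins 69 mm behind the grasp point.
Start: joints at [0.991, 0.158, 1.597, -0, 1.386, -0.21], TCP at [0.208, 0.536, 0.303] pointing down, gripper open.
Joint ranges: [-2.91, 2.91], [-0.94, 2.29], [0.18, 2.7], [-1.29, 4.43], [0.17, 2.64], [-3, 3]. Speed limits (rad/s): [2.57, 2.57, 3.14, 3.14, 3.14, 3.14].

## Interface

Orientations are given as a unit quaternion [x, y, z, w].
In Python, from bench import * gives the robot as it stands. The module is installed in compiled form; this text tells all that it offers.
- The arm moves only by the tool apply_moves, never from a script. Its argument "increments" is a list of rows, each an object with "rotation": the turn, a rotation vector about the tool's x, y, z in rad, a list of three; "dp": the shift along the tool's x, y, z in cm, a list of three; "jaw": the opening, from 0 (shut) to 1 (fully open). In form: [{"rotation": [wx, wy, wz], "dp": [x, y, z], "jaw": jaw}, ...]. A call has exactly 5 rows; each row shifts and turns the commanded pose from where the row before left it, along the tool's axes as they then stand; what a row does not reach is not made up. A row lasts 1/8 s, in which the tool goes at most 62.5 mm and 10.7 degrees, less where a joint would pass 70% of its speed; a pose out of reach is approached as far as the arm can. A call is refused whole if a number of a shift passes 6.25 or a number of a turn 0.188, either way. A call with a gripper value outside its range is refused whole. The fingers move at their own pace and stop on an object; "grip_force" is the grip in N (left out, the last holds). Time passes only in rows, so rows that do not move let the fingers close, or fill a call up. It gives the time, the measured TCP pose, the force and the opening at its end, in the units of the state.
- read_state(): the state, without advancing time (a new reading comes with each control period).
- read_camera(name): name is "scene" or "top" or "wrist"; returns the picture (384x512x3 uint8, red, green, blue); there is no depth.
- camera_info(name): a dict with "fx", "fy", "cx", "cy" (pixels), "k1" (the pictures are not rectified: a ray, as slopes to the right and down, at radius r is drawn at 1 + k1 r^2 times it, then the intrinsics apply), "cam_to_world" (4x4, takes a point from camera to world coordinates); the wrist camera has in their place "T_tool_cam" (4x4, takes a point from camera to tool coordinates, whose origin is the TCP and whose axes are the flange's). Camera axes: x right, y down, z forward; pixel columns grow to the right and rows downward; lengths in m; the calibration is good to about 2 mm. A picture is of the moment at which its call begins: read the wrist's pose just before it. camera_info takes no time and is no camera call.
- job_done(): hands the job in, once; it reports no verdict.
The state is a dict: "time": time; "qpos": joint angles; "joint_velocities": joint speeds; "joint_efforts": joint torques, N m; "position": TCP position; "orientation": TCP orientation; "ft_force": force on the tool from outside, world axes, zero at the start; "torque": the same for the moment, N m; "opening": opening from 0.0 (shut) to 1.0 (fully open).
Only numpy, scipy, OpenCV 4.12 (cv2) and the standard library are available. Lean on these libraries where they do the work, as an engineer would, in place of code of your own. Each camera call takes 0.05 s, during which the arm holds its last target. There are 200 camera calls.

## Task

Turn the black winged knob of the blue gauge holder clockwise by about a quarter turn, so that its red tongue swings clear of the plug gauge; then draw the gauge out of its leaning sleeve by the green handle, turn it level and hold it still over the turned flange, its bare steel plug end above the flange's middle, at least 15 cm above the bench. Finish while holding it up there, so that I can wipe it before checking the flange's bore; the gauge must touch neither the holder nor the flange, the tongue stays swung clear, and the flange and the other things stay where they are.

Things in the scene. Friction and masses are not known exactly. Their poses are not given: they have to be found in the camera images.
- gauge_holder: Fixed holder: grey base plate 12 mm thick (x -38 to 98, y -32 to 140 mm in its frame) with a blue sleeve (34 mm outside, 21 mm bore, 75 mm deep) leaning 45 degrees. Origin at bench level below the mouth's centre, z up; the sleeve's axis points out of the mouth along its (-0.707, 0, 0.707); -x is roughly towards the robot. The knob's post is at x 0, y 110 mm.
- sleeve_mouth (a point): Centre of the sleeve's mouth, 85 mm above the bench; axes as the holder's.
- clamp_knob (a joint): Winged clamp knob, vertical axis, turns clockwise from above from 0 (locked; starts at 0 to 0.1) to its stop at 1.6 rad; free from 1.2. Friction 0.12 N m, stays where left. Its red tongue (97 mm from the axis, end 34 mm wide, top 27 mm above mouth height) points to the holder's -y at 0, about 2 mm over the gauge's collar, and to the holder's -x at 1.57.
- knob_grip (a point): Middle of the knob's black wing, on its axis, 140 mm above the bench, 110 mm from the mouth along the holder's +y. Wing 46 mm long (this point's y), 13 mm thick (its x), 24 mm high; z up; the point turns with the knob and at joint 0 has the holder's axes. Below is a 14 mm stem; the tongue's top is 28 mm below this point.
- plug_gauge: Loose plug gauge, 0.25 kg. Origin: centre of its collar's underside; z along its axis to the handle. Steel plug 18 mm diameter, z -65 to 0 mm; collar 44 mm diameter, z 0 to 8; neck 16 mm, z 8 to 14; green handle 22 x 22 mm square (flats face its x and y), z 14 to 86. Starts in the sleeve, collar on the mouth, z along the sleeve's axis, y along the holder's y, 1 mm play.
- handle_mid (a point): Middle of the gauge's green handle, on the axis at z = 50 mm of the gauge; axes as the gauge's.
- plug_end (a point): Centre of the plug's free end face, on the axis at z = -65 mm of the gauge; axes as the gauge's.
- flange: Loose turned steel flange lying on the bench: disc 64 mm diameter, 15 mm thick, with a neck 36 mm diameter up to 35 mm height. Origin at the centre of its underside, z up.
- marker: Red and white paint marker, 14 x 128 x 14 mm, lying in front. Bystander: leave it alone. Origin under its middle.
- calliper: Calliper, 51 x 200 x 8 mm, lying in front of the vice. Bystander: leave it alone. Origin under its middle.
- collet_a: Spring collet, 29 mm diameter, 32 mm high, at the back. Bystander: leave it alone. Origin under its middle.
- collet_b: Spring collet, 29 mm diameter, 32 mm high, at the back. Bystander: leave it alone. Origin under its middle.
- screwdriver: Yellow-handled screwdriver, 27 x 170 x 26 mm, lying at the left. Bystander: leave it alone. Origin under its middle.
There are look-alikes about, which are no part of the job. Leave any purple look-alike of the flange alone.

How it is judged:
On the way, in this order (a step that is already met when the one before it is completed fails the run):
1. the knob is turned until the tongue is clear (at least 1.2 rad) while the gauge still sits in its sleeve (value of joint clamp_knob above 1.2 rad and distance between plug_gauge and sleeve_mouth below 0.03 m), for 0.2 s.
2. the gauge is drawn right out of the sleeve in the fingers (distance between plug_gauge and sleeve_mouth above 0.075 m and height (world z) of plug_end above 0.08 m and contact force between plug_gauge and the fingers above 1 N), for 0.2 s.
At the end, for the whole second after the job is handed in: Gauge held still in the fingers, touching neither holder nor flange, level within 12 degrees, collar and plug end at least 135 mm above the bench, plug end within 45 mm (from above) of the flange's centre; clamp at 1.1 rad or more; flange moved less than 30 mm (angle between plug_gauge's own z axis and vertical between 1.3608 and 1.7808 rad and height (world z) of each of plug_gauge, plug_end above 0.135 m and horizontal distance between plug_end and flange below 0.045 m and contact force between plug_gauge and the fingers above 1 N and contact force between plug_gauge and gauge_holder below 0.1 N and contact force between plug_gauge and flange below 0.1 N and linear speed of plug_gauge below 0.03 m/s and value of joint clamp_knob above 1.1 rad and distance of flange from where it was at the start of the episode below 0.03 m); the arm keeps its last pose, push and grip.
It fails at once if the flange is knocked away (moved more than 30 mm) (distance of flange from where it was at the start of the episode above 0.03 m).
It fails at once if another thing on the bench is knocked away (moved more than 40 mm) (distance of any of marker, calliper, collet_a, collet_b, screwdriver from where it was at the start of the episode above 0.04 m).
It also fails if it takes over 61 s, if anything falls off the work surface, if the arm or the gripper's body presses on something with over 40 N, if the wrist force passes 120 N, or if a joint passes its speed limit or range.

## Working session

There is one attempt and no reset: what is moved stays moved. The work goes in short steps, Python scripts to look and compute and a tool call to move; the robot and the scene stay as the last step left them, time stands still between calls to the robot, and variables do not carry over. Pictures are saved under pics/ and viewed, about 8 in all and at most 12, crops included, and the job is handed in when it is done.

Besides the shell and the picture viewer there is one more tool, called as a command line: name --argument value ..., lists and objects as JSON in quotes. apply_moves: Moves the arm, as the interface text tells. Its arguments: {"type":"object","properties":{"increments":{"type":"array"},"grip_force":{"type":"number"}},"required":["increments"]}

```bash
mkdir -p pics; cat > h.py <<'E'
import numpy as np, cv2
from bench import *
from scipy.spatial.transform import Rotation as R
def ray(name,u,v,st=None):
    c=camera_info(name); d=np.array([(u-c['cx'])/c['fx'],(v-c['cy'])/c['fy']]); s=d.copy()
    for _ in range(20): s=d/(1+c['k1']*(s@s))
    T=pose(st)@np.array(c['T_tool_cam']) if name=='wrist' else np.array(c['cam_to_world'])
    return T[:3,3],T[:3,:3]@np.r_[s,1]
def pose(st=None):
    st=st or read_state(); T=np.eye(4); T[:3,:3]=R.from_quat(st['orientation']).as_matrix(); T[:3,3]=st['position']; return T
def onz(name,u,v,z,st=None):
    o,d=ray(name,u,v,st); return o+d*(z-o[2])/d[2]
def proj(name,p,st=None):
    c=camera_info(name); T=pose(st)@np.array(c['T_tool_cam']) if name=='wrist' else np.array(c['cam_to_world'])
    q=np.linalg.inv(T)@np.r_[p,1]; s=q[:2]/q[2]; s=s*(1+c['k1']*(s@s)); return s*[c['fx'],c['fy']]+[c['cx'],c['cy']]
def save(name,fn):
    im=read_camera(name); cv2.imwrite('pics/'+fn,im[:,:,::-1]); return im
E
python3 - <<'E'
from h import *
print(read_state())
a=save('scene','s0.png'); b=save('top','t0.png')
for n in('scene','top','wrist'): print(camera_info(n))
E
```

```text
{'time': 0.0, 'qpos': array([ 9.90939699e-01,  1.59044655e-01,  1.59823010e+00,  8.25298728e-06,
        1.38620187e+00, -2.10067949e-01]), 'joint_velocities': array([ 0.00147573, -0.00134517, -0.00097749,  0.00088098, -0.00178735,
        0.00125499]), 'joint_efforts': array([ 2.84298985e-04, -3.85588145e+01, -3.22103405e+01,  6.99459482e-02,
        3.81348445e-02, -1.52530693e-04]), 'position': array([0.20755494, 0.53573283, 0.30172231]), 'orientation': array([ 1.83843342e-01,  9.82955105e-01, -8.67902248e-04, -3.66194256e-04]), 'ft_force': array([ 0.07583597,  0.43810425, -0.08384212]), 'torque': array([-0.02348582,  0.00133035,  0.01877772]), 'opening': 1.000546136845319}
{'fx': 475.7188436281943, 'fy': 475.7188436281943, 'cx': 251.92778552210325, 'cy': 186.0080283889116, 'k1': 0.038417613403049417, 'cam_to_world': array([[ 0.65046188, -0.58120673,  0.48897656, -0.14471183],
       [-0.75953753, -0.49896055,  0.41730217, -0.45627211],
       [ 0.00144119, -0.64283521, -0.76600314,  1.21699675],
       [ 0.        ,  0.        ,  0.        ,  1.        ]])}
{'fx': 431.13968068374
[... 256 characters left out ...]
2.17148462e-03,
         1.47315396e-01],
       [ 3.56957561e-04, -8.06514292e-02, -9.96742303e-01,
         1.21214712e+00],
       [ 0.00000000e+00,  0.00000000e+00,  0.00000000e+00,
         1.00000000e+00]])}
{'fx': 310.3710762305144, 'fy': 310.3710762305144, 'cx': 253.57786180458825, 'cy': 192.96036730407658, 'k1': -0.08599348508714393, 'T_tool_cam': array([[ 9.42888289e-04, -9.61213171e-01, -2.75804913e-01,
         7.70686489e-02],
       [ 9.99999309e-01,  1.10005943e-03, -4.15162935e-04,
         2.32952429e-05],
       [ 7.02461878e-04, -2.75804331e-01,  9.61213544e-01,
        -8.15856604e-02],
       [ 0.00000000e+00,  0.00000000e+00,  0.00000000e+00,
         1.00000000e+00]])}
```

View pics/s0.png

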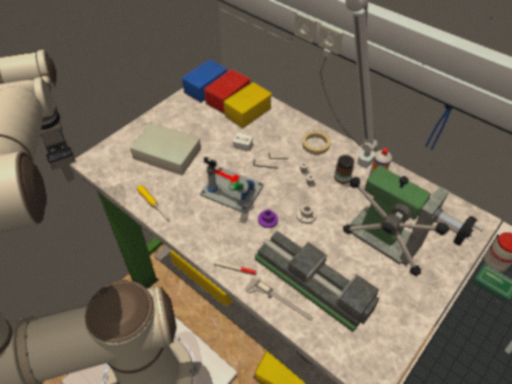

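View pics/t0.png

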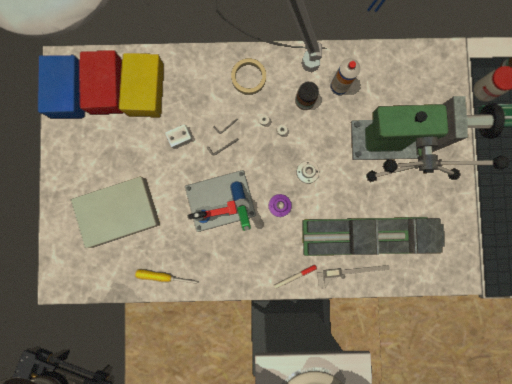

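The scene and top views show the holder at top (218,203), with a red tongue at (215,212) and a green handle at (243,216). The flange is at (308,172) and its purple look-alike at (280,205).

```bash
python3 - <<'E'
from h import *
b=cv2.imread('pics/t0.png'); s=cv2.imread('pics/s0.png')
c=cv2.resize(b[160:240,175:335],None,fx=5,fy=5,interpolation=cv2.INTER_CUBIC)
c2=cv2.resize(s[145:225,190:320],None,fx=5,fy=5,interpolation=cv2.INTER_CUBIC)
cv2.imwrite('pics/t0c.png',c); cv2.imwrite('pics/s0c.png',c2)
def masks(n,im,x0,x1,y0,y1):
    h=cv2.cvtColor(im,cv2.COLOR_BGR2HSV)[y0:y1,x0:x1]
    for k,(lo,hi) in dict(red=((0,130,80),(10,255,255)),green=((50,90,40),(85,255,255)),blue=((95,110,30),(125,255,255)),purple=((130,90,40),(165,255,255)),black=((0,0,0),(180,255,45))).items():
        m=cv2.inRange(h,lo,hi); nn,l,st,ce=cv2.connectedComponentsWithStats(m)
        for i in range(1,nn):
            if st[i,4]>12:
                pts=np.argwhere(l==i)[:,::-1].astype(np.float32); r=cv2.minAreaRect(pts)
                print(n,k,st[i,4],ce[i]+[x0,y0],np.round(cv2.boxPoints(r)+[x0,y0],1).tolist())
masks('top',b,180,300,165,240); masks('scene',s,190,290,150,225)
for z in(0,.012): print(z,onz('top',218,203,z))
print('flange',onz('top',307.5,172,.035))
E
```

```text
top red 237 [223.41772152 209.62869198] [[202.1, 205.5], [234.4, 200.1], [236.5, 212.8], [204.2, 218.1]]
top green 177 [243.20903955 216.24858757] [[236.5, 206.9], [244.6, 204.8], [250.5, 227.0], [242.4, 229.2]]
top blue 170 [237.08235294 190.52352941] [[229.8, 183.3], [240.2, 180.7], [244.2, 196.9], [233.9, 199.5]]
top blue 14 [204.64285714 220.35714286] [[200.0, 221.0], [208.0, 218.0], [208.7, 220.0], [200.7, 223.0]]
top purple 317 [279.72555205 205.11987382] [[265.0, 205.0], [279.5, 190.5], [294.5, 205.5], [280.0, 220.0]]
top black 25 [202.12 213.92] [[199.0, 212.0], [205.0, 212.0], [205.0, 217.0], [199.0, 217.0]]
scene red 137 [227.00729927 175.4379562 ] [[211.4, 176.4], [213.4, 168.4], [239.3, 174.8], [237.3, 182.8]]
scene green 58 [237.03448276 185.79310345] [[231.0, 189.0], [231.0, 182.0], [242.0, 182.0], [242.0, 189.0]]
scene blue 21 [250.57142857 184.47619048] [[249.0, 181.0], [252.0, 181.0], [252.0, 188.0], [249.0, 188.0]]
scene blue 14 [244.28571429 195.07142857] [[241.1, 196.6], [244.9, 191.4], [247.0, 193.0], [243.2, 198.1]]
scene purple 222 [267.41891892 217.86936937] [[259.0, 210.0], [276.0, 210.0], [276.0, 224.0], [259.0, 224.0]]
scene black 39 [210.58974359 163.84615385] [[204.0, 161.0], [208.0, 157.0], [215.5, 164.5], [211.5, 168.5]]
0 [0.56838772 0.25161585 0.        ]
0.012 [0.56774519 0.2505833  0.012     ]
flange [0.6462729  0.00130238 0.035     ]
```

View pics/t0c.png

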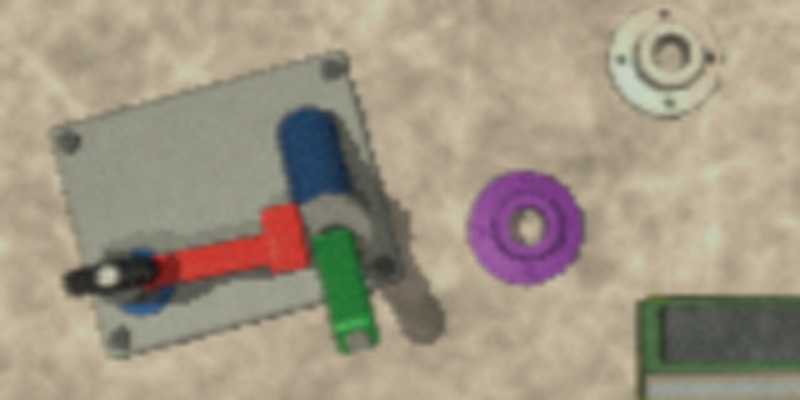

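The crop shows the plate corners at crop (55,130), (345,55), (400,275) and (112,352), and the knob cap at (107,274). The flange neck centre is at (670,53).

```bash
python3 - <<'E'
from h import *
f=lambda u,v:(u/5+175-.4,v/5+160-.4)
P=np.array([onz('top',*f(*p),.012)[:2] for p in[(53,130),(345,54),(401,277),(113,355)]])
M=np.array([(.098,.14),(.098,-.032),(-.038,-.032),(-.038,.14)])
mc,pc=M.mean(0),P.mean(0); H=(M-mc).T@(P-pc); U,S,V=np.linalg.svd(H); Rm=(U@V).T
t=pc-Rm@mc; yaw=np.arctan2(Rm[1,0],Rm[0,0]); print(P,'origin',t,'yaw',yaw,'resid',P-(M@Rm.T+t))
k=t+Rm@[0,.11]; print('knob from plate',k)
for z in(.14,.152,.16): print(z,onz('top',*f(107,274),z)[:2])
o1,d1=ray('top',*f(107,274)); o2,d2=ray('scene',209,162)
A=np.c_[d1,-d2]; x=np.linalg.lstsq(A,o2-o1,rcond=None)[0]; print('tri',o1+x[0]*d1,o2+x[1]*d2)
# wing direction
w=np.array([onz('top',*f(*p),.152)[:2] for p in[(66,281),(157,266)]]); d=w[0]-w[1]; print('wing',np.linalg.norm(d),np.arctan2(d[1],d[0])-np.pi/2, w.mean(0))
# tongue
w=np.array([onz('top',*f(*p),.112)[:2] for p in[(160,268),(305,236)]]); d=w[0]-w[1]; print('tongue',np.arctan2(d[1],d[0])-np.pi/2)
# gauge end: z=86+... centre
R3=np.eye(3);R3[:2,:2]=Rm
m=np.r_[t,.085]; a=R3@[-.7071,0,.7071]
for n in('top','scene'):
  for q in(m,m+.05*a,m+.086*a,np.r_[k,.14]): print(n,proj(n,q), )
for z,p in((.035,(670,53)),(.015,(664,62))): print('flange',onz('top',*f(*p),z))
print('purple',onz('top',279.7,205.1,.015))
E
```

```text
[[0.61848921 0.34152662]
 [0.65759536 0.17741859]
 [0.53205833 0.14881867]
 [0.4924556  0.30943605]] origin [0.55869002 0.1847594 ] yaw 0.23739084756480805 resid [[-0.00252894 -0.00235287]
 [-0.00387159  0.00071534]
 [ 0.00277723  0.00409819]
 [ 0.0036233  -0.00246067]]
knob from plate [0.5328216  0.29167443]
0.14 [0.53377512 0.29465512]
0.152 [0.53343609 0.29300602]
0.16 [0.53321007 0.29190662]
tri [0.53389656 0.29524581 0.13570166] [0.53255828 0.29667787 0.13586065]
wing 0.0452434156468717 0.14105289481546723 [0.53363248 0.29078784]
tongue 0.19497132907240533
top [240.78747246 204.45419957]
top [243.86622529 217.28737607]
top [246.21928115 227.09470798]
top [197.20400752 214.7573633 ]
scene [241.95908686 185.69144191]
scene [236.31516458 186.14411895]
scene [232.01430574 186.48906594]
scene [210.1397868  161.81360063]
flange [ 0.65118687 -0.0018841   0.035     ]
flange [ 0.64870517 -0.0008988   0.015     ]
purple [0.55789068 0.07903948 0.015     ]
```

```bash
cat >> h.py <<'E'
def plan(Rt,pt,n,st=None):
    "rows from measured pose to tool pose (Rt,pt) in n rows"
    T=pose(st); R0=R.from_matrix(T[:3,:3]); rv=(R0.inv()*R.from_matrix(Rt)).as_rotvec(); p=T[:3,3]
    for i in range(n):
        Ri=R0*R.from_rotvec(rv*i/n); d=Ri.inv().apply((np.asarray(pt)-p)/n)*100
        print([round(x,3) for x in rv/n],[round(x,2) for x in d])
def down(yawy):  # tool down, tool y at yaw
    y=np.array([np.cos(yawy),np.sin(yawy),0]); z=np.array([0,0,-1.]); return np.c_[np.cross(y,z),y,z]
E
python3 -c "
from h import *
plan(down(.19),[.533,.2925,.275],10)"
```

```text
[np.float64(-0.0), np.float64(0.0), np.float64(0.101)] [np.float64(-3.91), np.float64(-1.09), np.float64(0.27)]
[np.float64(-0.0), np.float64(0.0), np.float64(0.101)] [np.float64(-4.0), np.float64(-0.69), np.float64(0.27)]
[np.float64(-0.0), np.float64(0.0), np.float64(0.101)] [np.float64(-4.05), np.float64(-0.28), np.float64(0.27)]
[np.float64(-0.0), np.float64(0.0), np.float64(0.101)] [np.float64(-4.06), np.float64(0.13), np.float64(0.27)]
[np.float64(-0.0), np.float64(0.0), np.float64(0.101)] [np.float64(-4.03), np.float64(0.54), np.float64(0.27)]
[np.float64(-0.0), np.float64(0.0), np.float64(0.101)] [np.float64(-3.95), np.float64(0.94), np.float64(0.27)]
[np.float64(-0.0), np.float64(0.0), np.float64(0.101)] [np.float64(-3.84), np.float64(1.33), np.float64(0.27)]
[np.float64(-0.0), np.float64(0.0), np.float64(0.101)] [np.float64(-3.68), np.float64(1.71), np.float64(0.27)]
[np.float64(-0.0), np.float64(0.0), np.float64(0.101)] [np.float64(-3.49), np.float64(2.08), np.float64(0.27)]
[np.float64(-0.0), np.float64(0.0), np.float64(0.101)] [np.float64(-3.26), np.float64(2.42), np.float64(0.27)]
```

apply_moves --increments '[{"rotation":[0,0,0.101],"dp":[-3.91,-1.09,0.27],"jaw":1},{"rotation":[0,0,0.101],"dp":[-4.0,-0.69,0.27],"jaw":1},{"rotation":[0,0,0.101],"dp":[-4.05,-0.28,0.27],"jaw":1},{"rotation":[0,0,0.101],"dp":[-4.06,0.13,0.27],"jaw":1},{"rotation":[0,0,0.101],"dp":[-4.03,0.54,0.27],"jaw":1}]'

```text
time: 0.72
position: [0.3713, 0.4136, 0.2887]
orientation: [0.425, 0.905, -0.0, -0.0]
ft_force: [0.2, 0.2, 0.6]
opening: 0.999
```

apply_moves --increments '[{"rotation":[0,0,0.101],"dp":[-3.95,0.94,0.27],"jaw":1},{"rotation":[0,0,0.101],"dp":[-3.84,1.33,0.27],"jaw":1},{"rotation":[0,0,0.101],"dp":[-3.68,1.71,0.27],"jaw":1},{"rotation":[0,0,0.101],"dp":[-3.49,2.08,0.27],"jaw":1},{"rotation":[0,0,0.101],"dp":[-3.26,2.42,0.27],"jaw":1}]'

```text
time: 1.35
position: [0.534, 0.2922, 0.2751]
orientation: [0.638, 0.77, -0.0, -0.0]
ft_force: [-0.1, -0.3, -0.1]
opening: 0.997
```

```bash
python3 - <<'E'
from h import *
st=read_state(); save('wrist','w1.png'); print(st['time'],st['position'],st['orientation'])
print(proj('wrist',[.533,.2925,.152],st))
t=np.array([.5587,.1848]);c,s=np.cos(.237),np.sin(.237);print(proj('wrist',[*t,.085],st))
plan(down(.19),[.533,.2925,.212],5)
E
```

```text
1.35 [0.53403684 0.29221646 0.27505913] [ 6.37782397e-01  7.70216455e-01 -3.77401389e-04 -2.87952543e-04]
[251.40219349 217.7690799 ]
[257.12431723 296.31629749]
[np.float64(0.0), np.float64(0.001), np.float64(-0.002)] [np.float64(0.09), np.float64(-0.07), np.float64(1.25)]
[np.float64(0.0), np.float64(0.001), np.float64(-0.002)] [np.float64(0.09), np.float64(-0.07), np.float64(1.25)]
[np.float64(0.0), np.float64(0.001), np.float64(-0.002)] [np.float64(0.09), np.float64(-0.07), np.float64(1.25)]
[np.float64(0.0), np.float64(0.001), np.float64(-0.002)] [np.float64(0.09), np.float64(-0.07), np.float64(1.25)]
[np.float64(0.0), np.float64(0.001), np.float64(-0.002)] [np.float64(0.09), np.float64(-0.07), np.float64(1.25)]
```

View pics/w1.png

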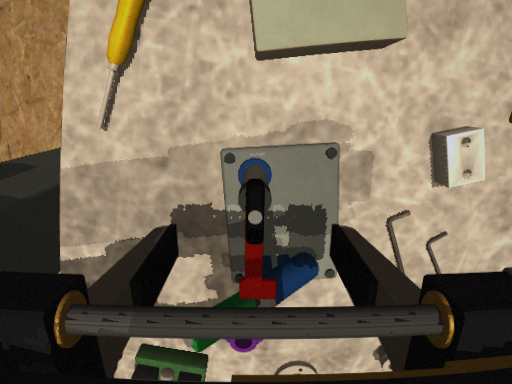

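The wrist view shows the black wing upright in the picture, centred at (255,217), so it lies along the pads and about 2 mm in +x of my estimate. I'll descend at (.5353,.2927).

apply_moves --increments '[{"rotation":[0,0,0],"dp":[0,0.03,1.26],"jaw":1},{"rotation":[0,0,0],"dp":[0,0.03,1.26],"jaw":1},{"rotation":[0,0,0],"dp":[0,0.03,1.26],"jaw":1},{"rotation":[0,0,0],"dp":[0,0.03,1.26],"jaw":0.7},{"rotation":[0,0,0],"dp":[0,0.03,1.26],"jaw":0.4}]' --grip_force 25

```text
time: 2.02
position: [0.5344, 0.2938, 0.2117]
orientation: [0.636, 0.772, -0.0, -0.0]
ft_force: [0.2, -0.4, 0.3]
opening: 0.809
```

apply_moves --increments '[{"rotation":[0,0,0],"dp":[0,0,0],"jaw":0.2},{"rotation":[0,0,0],"dp":[0,0,0],"jaw":0},{"rotation":[0,0,0],"dp":[0,0,0],"jaw":0},{"rotation":[0,0,0],"dp":[0,0,0],"jaw":0},{"rotation":[0,0,0],"dp":[0,0,0],"jaw":0}]'

```text
time: 2.65
position: [0.5349, 0.2935, 0.213]
orientation: [0.636, 0.771, 0.0, 0.0]
ft_force: [-0.2, -0.6, -0.3]
opening: 0.264
```

apply_moves --increments '[{"rotation":[0,0,0.14],"dp":[0,0,0],"jaw":0},{"rotation":[0,0,0.14],"dp":[0,0,0],"jaw":0},{"rotation":[0,0,0.14],"dp":[0,0,0],"jaw":0},{"rotation":[0,0,0.14],"dp":[0,0,0],"jaw":0},{"rotation":[0,0,0.14],"dp":[0,0,0],"jaw":0}]'

```text
time: 3.28
position: [0.5342, 0.2935, 0.2128]
orientation: [0.863, 0.505, -0.001, -0.0]
ft_force: [-2.6, -0.4, 1.6]
opening: 0.145
```

apply_moves --increments '[{"rotation":[0,0,0.14],"dp":[0,0,0],"jaw":0},{"rotation":[0,0,0.14],"dp":[0,0,0],"jaw":0},{"rotation":[0,0,0.14],"dp":[0,0,0],"jaw":0},{"rotation":[0,0,0.14],"dp":[0,0,0],"jaw":0},{"rotation":[0,0,0.12],"dp":[0,0,0],"jaw":0}]'

```text
time: 3.9
position: [0.5339, 0.2938, 0.2128]
orientation: [0.982, 0.188, -0.001, -0.0]
ft_force: [-4.2, 0.6, 2.1]
opening: 0.149
```

```bash
python3 - <<'E'
from h import *
st=read_state(); T=pose(st); y=np.arctan2(T[1,1],T[0,1]); print('tool y yaw',y,'joint est',.237-y,.237-y-np.pi, st['qpos'],st['torque'],st['opening'])
E
```

```text
tool y yaw -1.1926053442473226 joint est 1.4296053442473227 -1.7119873093424705 [3.04670151e-01 3.26747036e-01 1.58078026e+00 9.84690316e-04
 1.23607155e+00 1.49695004e+00] [0.07773573 0.71911457 0.13373634] 0.14909136124523903
```

apply_moves --increments '[{"rotation":[0,0,0],"dp":[0,0,0],"jaw":0.5},{"rotation":[0,0,0],"dp":[0,0,0],"jaw":0.5},{"rotation":[0,0,0],"dp":[0,0,0],"jaw":0.5},{"rotation":[0,0,0],"dp":[0,0,-3],"jaw":0.5},{"rotation":[0,0,0],"dp":[0,0,-4],"jaw":0.5}]'

```text
time: 4.53
position: [0.5342, 0.2932, 0.2821]
orientation: [0.982, 0.19, -0.002, 0.0]
ft_force: [-0.3, 1.2, 0.8]
opening: 0.501
```

```bash
python3 - <<'E'
from h import *
p=np.array([.5587,.1848,.085]); c,s=np.cos(.237),np.sin(.237)
g=p+.055*np.array([-.7071*c,-.7071*s,.7071]); print('grip',g)
plan(down(.237-np.pi/2),[*g[:2],g[2]+.069+.07],5)
E
```

```text
grip [0.52089662 0.17566899 0.1238905 ]
[np.float64(0.0), np.float64(0.001), np.float64(0.029)] [np.float64(-1.12), np.float64(2.08), np.float64(0.39)]
[np.float64(0.0), np.float64(0.001), np.float64(0.029)] [np.float64(-1.06), np.float64(2.11), np.float64(0.39)]
[np.float64(0.0), np.float64(0.001), np.float64(0.029)] [np.float64(-1.0), np.float64(2.14), np.float64(0.39)]
[np.float64(0.0), np.float64(0.001), np.float64(0.029)] [np.float64(-0.94), np.float64(2.17), np.float64(0.39)]
[np.float64(0.0), np.float64(0.001), np.float64(0.029)] [np.float64(-0.87), np.float64(2.2), np.float64(0.39)]
```

apply_moves --increments '[{"rotation":[0,0,0.029],"dp":[-1.12,2.08,0.3],"jaw":0.55},{"rotation":[0,0,0.029],"dp":[-1.06,2.11,0.3],"jaw":0.55},{"rotation":[0,0,0.029],"dp":[-1.0,2.14,0.3],"jaw":0.55},{"rotation":[0,0,0.029],"dp":[-0.94,2.17,0.3],"jaw":0.55},{"rotation":[0,0,0.029],"dp":[-0.87,2.2,0.3],"jaw":0.55}]'

```text
time: 5.15
position: [0.5214, 0.1753, 0.2677]
orientation: [0.993, 0.118, 0.0, 0.0]
ft_force: [-0.3, 0.7, 0.6]
opening: 0.553
```

```bash
python3 - <<'E'
from h import *
st=read_state(); w=save('wrist','w2.png'); s=save('scene','s2.png')
p=np.array([.5587,.1848,.085]); c,s_=np.cos(.237),np.sin(.237); a=np.array([-.7071*c,-.7071*s_,.7071])
for z in(0,.014,.055,.086): print(z,proj('wrist',p+z*a,st))
h=cv2.cvtColor(w,cv2.COLOR_RGB2HSV); m=cv2.inRange(h,(50,90,30),(85,255,255)); n,l,S,C=cv2.connectedComponentsWithStats(m)
for i in range(1,n):
  if S[i,4]>150: print(S[i],C[i])
cv2.imwrite('pics/v2.png',np.vstack([w[60:,:,::-1],cv2.resize(s[140:215,185:285,::-1],(512,268),interpolation=cv2.INTER_CUBIC)]))
g=p+.055*a; plan(down(.237-np.pi/2),[*g[:2],g[2]+.069],5)
E
```

```text
0 [252.21216436 152.67368829]
0.014 [252.17790476 166.28737832]
0.055 [252.06945493 210.72950684]
0.086 [251.97921449 249.44589324]
[ 236  157   30   92 2506] [250.68754988 202.28172386]
[ 366  215  146   61 1071] [415.76470588 238.23155929]
[np.float64(0.0), np.float64(0.0), np.float64(-0.0)] [np.float64(-0.0), np.float64(-0.03), np.float64(1.49)]
[np.float64(0.0), np.float64(0.0), np.float64(-0.0)] [np.float64(-0.0), np.float64(-0.03), np.float64(1.49)]
[np.float64(0.0), np.float64(0.0), np.float64(-0.0)] [np.float64(-0.0), np.float64(-0.03), np.float64(1.49)]
[np.float64(0.0), np.float64(0.0), np.float64(-0.0)] [np.float64(-0.0), np.float64(-0.03), np.float64(1.49)]
[np.float64(0.0), np.float64(0.0), np.float64(-0.0)] [np.float64(-0.0), np.float64(-0.03), np.float64(1.49)]
```

View pics/v2.png

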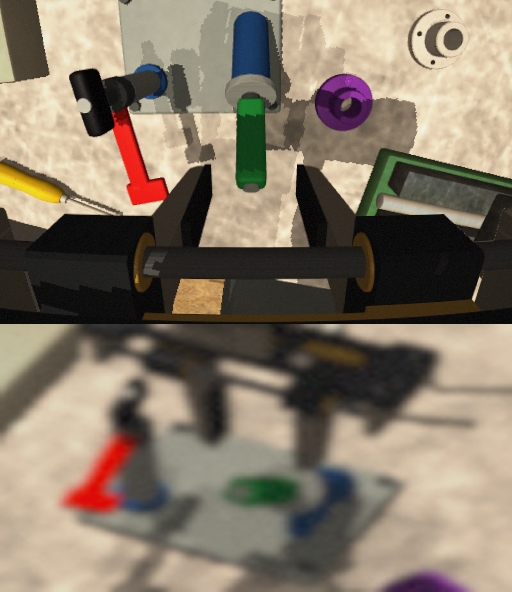

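The gauge handle is upright at column 251, as predicted, and is still seated. The red tongue is swung clear to the left, with its end at about (148,250) full-frame. I'll check its angle and descend.

```bash
python3 - <<'E'
from h import *
st=read_state(); w=cv2.imread('pics/w2.png'); h=cv2.cvtColor(w,cv2.COLOR_BGR2HSV)
m=cv2.inRange(h,(0,150,70),(8,255,255))|cv2.inRange(h,(174,150,70),(180,255,255)); m[:,200:]=0
n,l,S,C=cv2.connectedComponentsWithStats(m); i=1+S[1:,4].argmax(); q=np.argwhere(l==i)
P=np.array([onz('wrist',u,v,.112,st)[:2] for v,u in q]); k=np.array([.534,.2935]); d=P-k
r=np.linalg.norm(d,axis=1); e=P[r>.065].mean(0)-k; print(S[i],r.max(), 'tongue yaw',np.arctan2(e[1],e[0]),'joint',(.237-np.pi/2)-np.arctan2(e[1],e[0]))
E
```

```text
[ 111  168   58   97 2195] 0.09646901264077411 tongue yaw -2.636394082409923 joint 1.3025977556150266
```

apply_moves --increments '[{"rotation":[0,0,0],"dp":[0,-0.02,1.49],"jaw":0.55},{"rotation":[0,0,0],"dp":[0,-0.02,1.49],"jaw":0.55},{"rotation":[0,0,0],"dp":[0,-0.02,1.49],"jaw":0.55},{"rotation":[0,0,0],"dp":[0,-0.02,1.49],"jaw":0.55},{"rotation":[0,0,0],"dp":[0,-0.02,1.49],"jaw":0.4}]' --grip_force 45

```text
time: 5.88
position: [0.5211, 0.1772, 0.1919]
orientation: [0.993, 0.118, -0.0, 0.0]
ft_force: [1.1, -0.4, -0.5]
opening: 0.466
```

apply_moves --increments '[{"rotation":[0,0,0],"dp":[0,0.1,0],"jaw":0.3},{"rotation":[0,0,0],"dp":[0,0,0],"jaw":0.2},{"rotation":[0,0,0],"dp":[0,0,0],"jaw":0},{"rotation":[0,0,0],"dp":[0,0,0],"jaw":0},{"rotation":[0,0,0],"dp":[0,0,0],"jaw":0}]'

```text
time: 6.5
position: [0.5217, 0.1765, 0.1936]
orientation: [0.993, 0.118, 0.0, -0.0]
ft_force: [-0.7, 3.2, 0.3]
opening: 0.236
```

apply_moves --increments '[{"rotation":[0,0,0],"dp":[0,0,0],"jaw":0},{"rotation":[0,0,0],"dp":[0,0,0],"jaw":0},{"rotation":[0,0,0],"dp":[0,0,0],"jaw":0},{"rotation":[0,0,0],"dp":[0,0,0],"jaw":0},{"rotation":[0,0,0],"dp":[0,0,0],"jaw":0}]'

```text
time: 7.12
position: [0.5216, 0.1764, 0.1936]
orientation: [0.993, 0.118, 0.0, -0.0]
ft_force: [0.2, 6.1, 1.9]
opening: 0.237
```

```bash
python3 - <<'E'
from h import *
st=read_state(); T=pose(st); c,s_=np.cos(.237),np.sin(.237); a=np.array([-.7071*c,-.7071*s_,.7071])
print(st['opening'],st['ft_force'],T[:3,:3].T@a); plan(T[:3,:3],T[:3,3]+.11*a,10)
E
```

```text
0.23735255653056272 [0.2020793  6.07233368 1.8680468 ] [-7.06649279e-01 -3.20488010e-04 -7.07550361e-01]
[np.float64(0.0), np.float64(0.0), np.float64(0.0)] [np.float64(-0.78), np.float64(-0.0), np.float64(-0.78)]
[np.float64(0.0), np.float64(0.0), np.float64(0.0)] [np.float64(-0.78), np.float64(-0.0), np.float64(-0.78)]
[np.float64(0.0), np.float64(0.0), np.float64(0.0)] [np.float64(-0.78), np.float64(-0.0), np.float64(-0.78)]
[np.float64(0.0), np.float64(0.0), np.float64(0.0)] [np.float64(-0.78), np.float64(-0.0), np.float64(-0.78)]
[np.float64(0.0), np.float64(0.0), np.float64(0.0)] [np.float64(-0.78), np.float64(-0.0), np.float64(-0.78)]
[np.float64(0.0), np.float64(0.0), np.float64(0.0)] [np.float64(-0.78), np.float64(-0.0), np.float64(-0.78)]
[np.float64(0.0), np.float64(0.0), np.float64(0.0)] [np.float64(-0.78), np.float64(-0.0), np.float64(-0.78)]
[np.float64(0.0), np.float64(0.0), np.float64(0.0)] [np.float64(-0.78), np.float64(-0.0), np.float64(-0.78)]
[np.float64(0.0), np.float64(0.0), np.float64(0.0)] [np.float64(-0.78), np.float64(-0.0), np.float64(-0.78)]
[np.float64(0.0), np.float64(0.0), np.float64(0.0)] [np.float64(-0.78), np.float64(-0.0), np.float64(-0.78)]
```

apply_moves --increments '[{"rotation":[0,0,0],"dp":[0,-0.08,0],"jaw":0},{"rotation":[0,0,0],"dp":[-0.8,0,-0.8],"jaw":0},{"rotation":[0,0,0],"dp":[-0.8,0,-0.8],"jaw":0},{"rotation":[0,0,0],"dp":[-0.8,0,-0.8],"jaw":0},{"rotation":[0,0,0],"dp":[-0.8,0,-0.8],"jaw":0}]'

```text
time: 7.75
position: [0.4896, 0.169, 0.2256]
orientation: [0.993, 0.118, -0.0, 0.0]
ft_force: [2.0, 2.9, -3.0]
opening: 0.235
```

apply_moves --increments '[{"rotation":[0,0,0],"dp":[-0.9,0,-0.9],"jaw":0},{"rotation":[0,0,0],"dp":[-0.9,0,-0.9],"jaw":0},{"rotation":[0,0,0],"dp":[-0.9,0,-0.9],"jaw":0},{"rotation":[0,0,0],"dp":[-0.9,0,-0.9],"jaw":0},{"rotation":[0,0,0],"dp":[-0.9,0,-0.9],"jaw":0}]'

```text
time: 8.38
position: [0.4457, 0.1586, 0.2707]
orientation: [0.993, 0.118, -0.0, 0.0]
ft_force: [-0.2, -0.5, -2.2]
opening: 0.237
```

apply_moves --increments '[{"rotation":[0,0,0],"dp":[0,0,-1],"jaw":0},{"rotation":[0,0,0],"dp":[0,0,-2],"jaw":0},{"rotation":[0,0,0],"dp":[0,0,-2],"jaw":0},{"rotation":[0,0,0],"dp":[0,0,-1],"jaw":0},{"rotation":[0,0,0],"dp":[0,0,0],"jaw":0}]'

```text
time: 9.0
position: [0.4468, 0.1588, 0.3309]
orientation: [0.993, 0.118, 0.001, 0.0]
ft_force: [0.4, 0.2, -2.7]
opening: 0.237
```

```bash
python3 - <<'E'
from h import *
st=read_state(); T=pose(st); w=save('wrist','w3.png'); s=save('scene','s3.png'); t=save('top','t3.png')
print(st['opening'],st['ft_force'],st['position'],st['qpos'])
f=lambda im:cv2.resize(im[:,:,::-1],(400,300),interpolation=cv2.INTER_CUBIC)
cv2.imwrite('pics/v3.png',np.hstack([f(w),f(s[100:226,150:318])]))
# target
c,s_=np.cos(.237),np.sin(.237); dr=np.array([c,s_,0]); tz=.7071*dr-[0,0,.7071]; y=T[:3,1]; y=y-(y@tz)*tz; y/=np.linalg.norm(y)
end=np.array([.65,-.0015,.22]); g=end-.12*dr; tcp=g-.069*tz; print('tcp',tcp); plan(np.c_[np.cross(y,tz),y,tz],tcp,10,st)
E
```

```text
0.2370286273339066 [ 0.40449984  0.15799458 -2.73364416] [0.44684306 0.15882505 0.33088907] [ 8.59341481e-02 -1.29529447e-01  1.83227765e+00 -5.54676075e-05
  1.43735995e+00  1.41994512e+00]
tcp [ 0.48592833 -0.04112977  0.2687899 ]
[np.float64(0.0), np.float64(0.078), np.float64(-0.0)] [np.float64(-0.09), np.float64(2.04), np.float64(0.62)]
[np.float64(0.0), np.float64(0.078), np.float64(-0.0)] [np.float64(-0.14), np.float64(2.04), np.float64(0.61)]
[np.float64(0.0), np.float64(0.078), np.float64(-0.0)] [np.float64(-0.19), np.float64(2.04), np.float64(0.6)]
[np.float64(0.0), np.float64(0.078), np.float64(-0.0)] [np.float64(-0.23), np.float64(2.04), np.float64(0.58)]
[np.float64(0.0), np.float64(0.078), np.float64(-0.0)] [np.float64(-0.28), np.float64(2.04), np.float64(0.56)]
[np.float64(0.0), np.float64(0.078), np.float64(-0.0)] [np.float64(-0.32), np.float64(2.04), np.float64(0.54)]
[np.float64(0.0), np.float64(0.078), np.float64(-0.0)] [np.float64(-0.36), np.float64(2.04), np.float64(0.51)]
[np.float64(0.0), np.float64(0.078), np.float64(-0.0)] [np.float64(-0.4), np.float64(2.04), np.float64(0.48)]
[np.float64(0.0), np.float64(0.078), np.float64(-0.0)] [np.float64(-0.44), np.float64(2.04), np.float64(0.45)]
[np.float64(0.0), np.float64(0.078), np.float64(-0.0)] [np.float64(-0.47), np.float64(2.04), np.float64(0.41)]
```

View pics/v3.png

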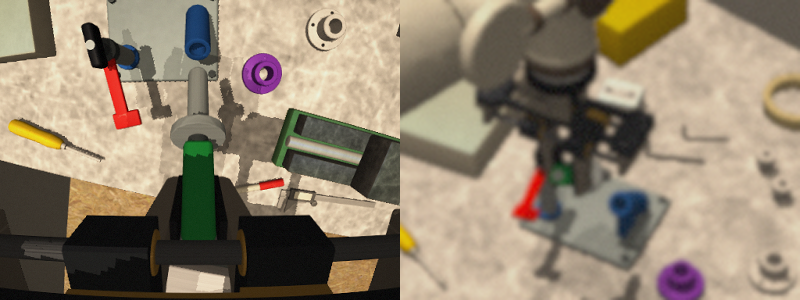

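The gauge is out of the sleeve and held (plug at wrist (198,95)), and the tongue is still swung clear. Next I'll level it and carry it to the flange.

apply_moves --increments '[{"rotation":[0,0.078,0],"dp":[-0.09,2.04,0.62],"jaw":0},{"rotation":[0,0.078,0],"dp":[-0.14,2.04,0.61],"jaw":0},{"rotation":[0,0.078,0],"dp":[-0.19,2.04,0.6],"jaw":0},{"rotation":[0,0.078,0],"dp":[-0.23,2.04,0.58],"jaw":0},{"rotation":[0,0.078,0],"dp":[-0.28,2.04,0.56],"jaw":0}]'

```text
time: 9.78
position: [0.4654, 0.058, 0.298]
orientation: [0.974, 0.116, 0.193, -0.023]
ft_force: [-0.4, 0.2, -3.1]
opening: 0.239
```

apply_moves --increments '[{"rotation":[0,0.078,0],"dp":[-0.32,2.04,0.54],"jaw":0},{"rotation":[0,0.078,0],"dp":[-0.36,2.04,0.51],"jaw":0},{"rotation":[0,0.078,0],"dp":[-0.4,2.04,0.48],"jaw":0},{"rotation":[0,0.078,0],"dp":[-0.44,2.04,0.45],"jaw":0},{"rotation":[0,0.078,0],"dp":[-0.47,2.04,0.41],"jaw":0}]'

```text
time: 10.4
position: [0.4847, -0.0421, 0.267]
orientation: [0.918, 0.109, 0.378, -0.045]
ft_force: [0.8, -1.0, -3.3]
opening: 0.24
```

```bash
python3 - <<'E'
from h import *
import time
st=read_state(); T=pose(st); w=save('wrist','w4.png'); s=save('scene','s4.png'); t=save('top','t4.png')
print(st['opening'],st['ft_force'],st['position'],T[:3,2])
c,s_=np.cos(.237),np.sin(.237); dr=np.array([c,s_,0]); g=T[:3,3]+.069*T[:3,2]
for z in(.055,.014,0,-.065):
  p=g+(.055-z)*dr; print(z,p,*[proj(n,p,st).round(1) for n in('scene','top','wrist')])
print('flange',proj('top',[.65,-.0015,.035]),proj('scene',[.65,-.0015,.035]))
f=lambda im:cv2.resize(im[:,:,::-1],(400,300),interpolation=cv2.INTER_CUBIC)
cv2.imwrite('pics/v4.png',np.vstack([np.hstack([f(w),f(s[100:226,200:368])]),np.hstack([f(t[130:256,220:388]),f(s)])]))
E
```

```text
0.23989288006864806 [ 0.81668639 -1.02671024 -3.33227396] [ 0.48474564 -0.04209514  0.26699869] [ 0.68404784  0.16533171 -0.71045336]
0.055 [ 0.53194494 -0.03068725  0.21797741] [295.1 199.7] [332.5 211.2] [252.7 255.4]
0.014 [ 0.57179885 -0.02106096  0.21797741] [301.1 189.2] [327.7 194. ] [252.9 188.8]
0 [ 0.58540751 -0.01777394  0.21797741] [303.1 185.7] [326.1 188.2] [252.9 169.2]
-0.065 [ 0.64859054 -0.00251275  0.21797741] [312.2 170. ] [318.5 161.3] [253.1  94.3]
flange [308.4744698 170.6315251] [306.40293841 208.79257595]
```

View pics/v4.png

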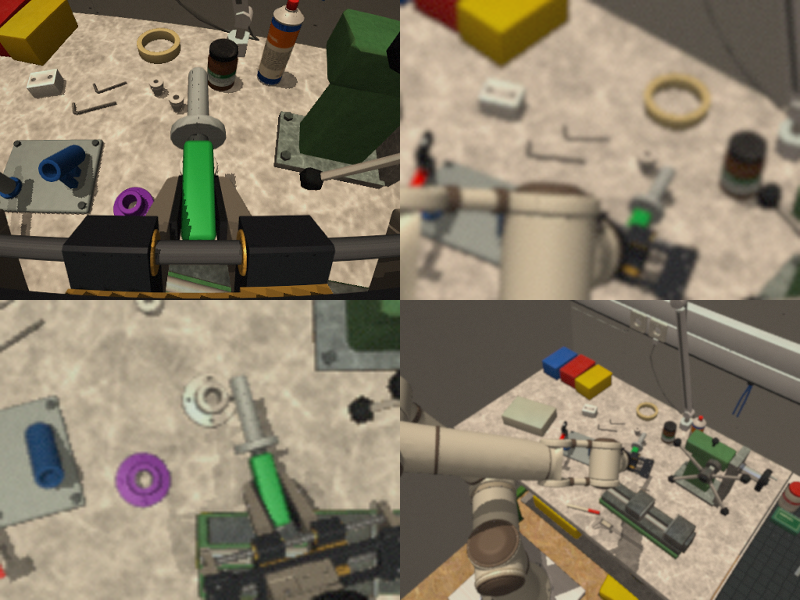

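Plug end matches prediction: wrist (252,96) against (253,94), scene (312,172) against (312,170), top (320,163) against (318.5,161). The collar also fits at wrist row 168 against 169, so the gauge is level. I'll settle, triangulate once more and hand in.

apply_moves --increments '[{"rotation":[0,0,0],"dp":[0,0,0],"jaw":0},{"rotation":[0,0,0],"dp":[0,0,0],"jaw":0},{"rotation":[0,0,0],"dp":[0,0,0],"jaw":0},{"rotation":[0,0,0],"dp":[0,0,0],"jaw":0},{"rotation":[0,0,0],"dp":[0,0,0],"jaw":0}]'

```text
time: 11.18
position: [0.4854, -0.0415, 0.2683]
orientation: [0.918, 0.109, 0.378, -0.045]
ft_force: [0.4, 0.6, -2.5]
opening: 0.237
```

```bash
python3 - <<'E'
from h import *
o1,d1=ray('top',320,162.8); o2,d2=ray('scene',312.1,172.2)
x=np.linalg.lstsq(np.c_[d1,-d2],o2-o1,rcond=None)[0]; e=(o1+x[0]*d1+o2+x[1]*d2)/2; print('plug end',e)
st=read_state(); print(st['position'],st['opening'],abs(st['joint_velocities']).max(),st['ft_force'])
if e[2]>.18 and np.hypot(e[0]-.65,e[1]+.0015)<.025 and .22<st['opening']<.26: print('done',job_done())
E
```

```text
plug end [ 0.645111   -0.00594305  0.21407871]
[ 0.48535639 -0.04153855  0.26834167] 0.23705518023882097 0.0031347143356335976 [ 0.39767204  0.61061678 -2.47352661]
the job is handed in; nothing more can be done
done None
```

I turned the knob clockwise, drew the gauge out by its handle, and turned it level. I handed the job in at about 11 s of the 61 s, with the gauge held over the flange; the hand-in reports no verdict.

**Gauge position:** triangulating from two views puts the plug end at (0.645, -0.006, 0.214) m. That is about 7 mm from the flange's centre as I measured it, and 21 cm above the bench. My prediction from the arm's pose was 0.218 m high and within about 6 mm of that.

**Level and grip:** the collar and plug end appear within 2 pixels of where a level gauge would put them in the wrist view, well inside the 12 degrees. The jaw opening is 21.8 mm, which matches the 22 mm handle. The force reading is about 2.5 N, the gauge's own weight, and the arm is at rest.

**Where the checks disagreed:** the gripper's angle put the knob at 1.43 rad, but the wrist picture of the tongue gave about 1.30 rad. The picture probably reads low because it includes the tongue's side faces. Both are above the 1.2 rad needed, and I did not measure the knob again after releasing the wing and drawing the gauge.

**Other things:** I saw no contact with the flange or the other things, and they look undisturbed in the pictures. I did not measure their positions again.

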